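# Flip the glue flag of the unclamped violin to green

## Task

The clamps are off one of the two violin bodies, so its glue is dry: with your fingertips, push up the red flag on the stand in front of that unclamped violin and turn it right over its hinge until it lies flat on the far side with its green face up. Do not pinch the flag, and do not lift the stand, tip it or shove it out of place. Leave the clamped violin's flag red and everything else on the bench where it is.

Things in the scene. Friction and masses are not known exactly. Their poses are not given: they have to be found in the camera images.
- flag_bare (a joint): hinge angle (rad) of the flag on the stand in front of the unclamped violin: 0 = lying flat, pointing along the stand's -x with the red face up; 1.57 = upright; 3.14 = lying flat, pointing along the stand's +x with the green face up (stops at 0 and 3.14). It starts between 0 and 0.2. The hinge is stiff: the flag stays at whatever angle it is left, and about 1 N at the free edge turns it.
- edge_bare (a point): middle of the free edge of the unclamped violin's flag, 100 mm from the hinge line. The flag is a plate 80 mm wide (along the hinge), reaching from 10 to 100 mm from the hinge line, 4 mm thick at its aluminium rim and 7 mm over its red and green faces.
- hinge_bare (a point): middle of the hinge line of that flag, 85 mm above the bench; its frame is the stand's: z up, y along the hinge line, x level, from the side where the flag lies at the start (nearer the robot) to the side where it lies when flipped.
- stand_bare: loose flag stand (1.2 kg) in front of the unclamped violin; origin under the middle of its foot, straight below the hinge line. Dark steel foot 150 mm (x) by 110 mm (y) by 12 mm high; two aluminium posts 8 mm wide and 97 mm high stand on it 98 mm apart, one at each end of the hinge line; nothing else is under the flag, so there are 69 mm clear between foot and flag.
- red_bare: red face plate of that flag, 80 by 70 mm, set in 5 mm from the rim; origin at its middle, 55 mm from the hinge line
- green_bare: green face plate on the flag's other side, 80 by 70 mm, set in 5 mm from the rim; underneath at the start; origin at its middle, 55 mm from the hinge line
- rim_bare (a point): rim point on the robot side of the unclamped violin: pale wood violin body with nothing clamped to its rim. Lies crosswise on a wooden cradle on grey felt, fixed; 355 mm long (along its y), 206 mm wide (along its x), top 84 mm above the bench; this point lies 103 mm to the robot side of the violin's middle line, 74 mm above the bench; the point is at half its length. Its flag stand is on this side of it.
- flag_clamped (a joint): hinge angle (rad) of the flag on the stand in front of the clamped violin: 0 = lying flat, pointing along the stand's -x with the red face up; 1.57 = upright; 3.14 = lying flat, pointing along the stand's +x with the green face up (stops at 0 and 3.14). It starts between 0 and 0.2. The hinge is stiff: the flag stays at whatever angle it is left, and about 1 N at the free edge turns it.
- edge_clamped (a point): middle of the free edge of the clamped violin's flag, 100 mm from the hinge line. The flag is a plate 80 mm wide (along the hinge), reaching from 10 to 100 mm from the hinge line, 4 mm thick at its aluminium rim and 7 mm over its red and green faces.
- hinge_clamped (a point): middle of the hinge line of that flag, 85 mm above the bench; its frame is the stand's: z up, y along the hinge line, x level, from the side where the flag lies at the start (nearer the robot) to the side where it lies when flipped.
- stand_clamped: loose flag stand (1.2 kg) in front of the clamped violin; origin under the middle of its foot, straight below the hinge line. Dark steel foot 150 mm (x) by 110 mm (y) by 12 mm high; two aluminium posts 8 mm wide and 97 mm high stand on it 98 mm apart, one at each end of the hinge line; nothing else is under the flag, so there are 69 mm clear between foot and flag.
- red_clamped: red face plate of that flag, 80 by 70 mm, set in 5 mm from the rim; origin at its middle, 55 mm from the hinge line
- green_clamped: green face plate on the flag's other side, 80 by 70 mm, set in 5 mm from the rim; underneath at the start; origin at its middle, 55 mm from the hinge line
- rim_clamped (a point): rim point on the robot side of the clamped violin: pale wood violin body with red, blue and yellow spool clamps all round its rim (tops 103 mm above the bench). Lies crosswise on a wooden cradle on grey felt, fixed; 355 mm long (along its y), 206 mm wide (along its x), top 84 mm above the bench; this point lies 103 mm to the robot side of the violin's middle line, 74 mm above the bench; the point is at half its length. Its flag stand is on this side of it.
- glue: white glue bottle with orange cap, 52 mm across, 130 mm high, standing loose between the two stands; origin at the centre of its underside; to be left alone
- clamp_red: loose red spool clamp standing upright, 26 mm across, 82 mm high, near the middle of the bench; origin at the centre of its underside; to be left alone
- clamp_blue: loose blue spool clamp standing upright, 26 mm across, 82 mm high, near the middle of the bench; origin at the centre of its underside; to be left alone
- clamp_yellow: loose yellow spool clamp standing upright, 26 mm across, 82 mm high, out to the right as the robot sees it; origin at the centre of its underside; to be left alone
- mug: blue mug, 76 mm across, 90 mm high, standing out to the left as the robot sees it; origin at the centre of its underside; to be left alone
- plane: block plane, 150 by 45 mm, 62 mm high, out to the right as the robot sees it; origin at the centre of its underside; to be left alone
- maple_block: pale maple offcut, 90 by 50 by 30 mm, out to the left as the robot sees it; origin at the centre of its underside; to be left alone

How it is judged (in metres and radians):
On the way, in this order (a step that is already met when the one before it is completed fails the run):
1. the unclamped violin's flag passes upright (value of joint flag_bare above 1.57 rad).
2. the flag lies flat on the far side, green face up (value of joint flag_bare above 2.97 rad), for 0.2 s.
At the end, for the whole second after the job is handed in: The unclamped violin's flag lies on the far side with its green face up, within 10 degrees of flat and at rest; the clamped violin's flag is still red face up where it was (its edge within 25 mm); both stands upright and within 30 mm, and every loose thing within 25 mm, of where they started (value of joint flag_bare above 2.97 rad and velocity of joint flag_bare below 0.1 rad/s and value of joint flag_clamped below 0.45 rad and distance of each of stand_bare, stand_clamped from where it was at the start of the episode below 0.03 m and angle between each of stand_bare, stand_clamped's own z axis and vertical below 0.1 rad and distance of each of glue, clamp_red, clamp_blue, clamp_yellow, mug, plane, maple_block from where it was at the start of the episode below 0.025 m); the robot touches nothing.
It fails at once if the clamped violin's flag is moved (distance of edge_clamped from where it was at the start of the episode above 0.025 m).
It fails at once if a stand is shoved more than 30 mm, tipped or lifted (not (distance of stand_bare from where it was at the start of the episode below 0.03 m) or not (distance of stand_clamped from where it was at the start of the episode below 0.03 m) or not (angle between stand_bare's own z axis and vertical below 0.1 rad) or not (angle between stand_clamped's own z axis and vertical below 0.1 rad) or height (world z) of any of stand_bare, stand_clamped above 0.01 m).
It fails at once if a flag is pinched: the fingers press on its red and its green face at once ((contact force between the fingers and red_bare above 1 N and contact force between the fingers and green_bare above 1 N) or (contact force between the fingers and red_clamped above 1 N and contact force between the fingers and green_clamped above 1 N)).
It fails at once if a bottle, clamp, mug, plane or block is moved more than 25 mm or picked up (not (distance of glue from where it was at the start of the episode below 0.025 m) or not (distance of clamp_red from where it was at the start of the episode below 0.025 m) or not (distance of clamp_blue from where it was at the start of the episode below 0.025 m) or not (distance of clamp_yellow from where it was at the start of the episode below 0.025 m) or not (distance of mug from where it was at the start of the episode below 0.025 m) or not (distance of plane from where it was at the start of the episode below 0.025 m) or not (distance of maple_block from where it was at the start of the episode below 0.025 m)).
It also fails if it takes over 42 s, if anything falls off the work surface, if the arm or the gripper's body presses on something with over 40 N, if the wrist force passes 120 N, or if a joint passes its speed limit or range.

## Robot

A 6-joint arm with a two-finger parallel gripper is mounted at the origin on the work surface. World frame = base frame: x ahead of the robot, y to its left, z up, the work surface at z = 0. Lengths are in mm, angles in rad, forces in N, time in s.
With the tool pointing down it reaches from about 350 to 775 mm from the base axis. Payload 7.3 kg.
Tool frame: the origin (TCP) lies between the finger pads; the fingertips stand 25 mm ahead of it and the grasp point (between the pads) lies 6 mm ahead of it; z points along the fingers, y is the line along which they close (so a half turn about z gives the same grasp; the last joint's range is limited). The gripper opens to 92 mm and grips with 3 to 60 N. Pads are 19 mm wide; open, the fingers measure 130 mm over their backs; the gripper's body (75 mm by 190 mm) begins 47 mm behind the grasp point.
Start: joints at [0.969, 0.342, 1.524, -0, 1.275, -0.146], TCP at [231.083, 471.427, 251.741] pointing down, gripper open.
Joint ranges: [-2.53, 2.53], [-0.77, 2.02], [0.04, 2.7], [-1, 4.14], [0.28, 2.66], [-3.11, 3.11]. Speed limits (rad/s): [2.57, 2.57, 3.14, 3.14, 3.14, 3.14].

## Interface

Orientations are given as [roll, pitch, yaw] about the fixed x, y, z axes, in that order (R = Rz(yaw) Ry(pitch) Rx(roll)).
In Python, from plant import bot gives the robot as it stands.
- The arm moves only by the tool play_rows, never from a script. Its argument "commands" is a list of rows, each an object of numbers: "x", "y", "z": the shift along the tool's x, y, z in m; "twist": the turn about the tool's z in degrees. In form: [{"x": .., "y": .., "z": .., "twist": ..}, ...]. A call has exactly 8 rows; each row is the pose to reach, as a shift and turn from the pose commanded when the call began, along the tool's axes at that moment; what a row does not reach only later rows make up. A row lasts 1/10 s, in which the tool goes at most 50 mm and 8.59 degrees, less where a joint would pass 70% of its speed; a pose out of reach is approached as far as the arm can. A call with a gripper value outside its range is refused whole. "jaw" is the closure, from 0 (fully open) to 1 (shut), set as the call begins (left out, the last holds). The fingers move at their own pace and stop on an object; the grip force is fixed at half the most. Time passes only in rows, so rows that repeat a pose let the fingers close, or fill a call up. It gives the time, the measured TCP pose, the force, the opening and the grip force at its end, in the units of the state.
- bot.get_obs(): the state, without advancing time (a new reading comes with each control period).
- bot.capture(name): name is "side" or "top" or "wrist"; returns a dict with "pixels" (384x512x3 uint8, red, green, blue), "fx", "fy", "cx", "cy" (pixels), "eye" and "rotation" of the camera in the world. Camera axes: x right, y down, z forward; pixel columns grow to the right and rows downward; lengths in mm; the calibration is good to about 2 mm. A picture is of the moment at which its call begins. There is no depth.
- bot.close_job(): hands the job in; it is judged then, once.
The state is a dict: "time": time; "joint_positions": joint angles; "dq": joint speeds; "tau": joint torques, N m; "tool_pos": TCP position; "tcp_rot": TCP orientation; "contact_force": force on the tool from outside, world axes, zero at the start; "moment": the same for the moment, N m; "grip_width": finger opening in mm; "finger_force": force on a finger pad.
Only numpy, scipy, OpenCV 4.12 (cv2) and the standard library are available. Lean on these libraries where they do the work, as an engineer would, in place of code of your own. Each camera call takes 0.05 s, during which the arm holds its last target. There are 200 camera calls.

## Working session

There is one attempt and no reset: what is moved stays moved. The work goes in short steps, Python scripts to look and compute and a tool call to move; the robot and the scene stay as the last step left them, time stands still between calls to the robot, and variables do not carry over. Pictures are saved under pics/ and viewed, at most 10 in all, crops included, and the job is handed in when it is done.

Besides the shell and the picture viewer there is one more tool, called after "Emit:" as a command line: name --argument value ..., lists and objects as JSON in quotes. play_rows: Moves the arm, as the interface text tells. Its arguments: {"type":"object","properties":{"commands":{"type":"array"},"jaw":{"type":"number"}},"required":["commands"]}

```bash
mkdir -p pics; ls; python3 - <<'E'
from plant import bot
import cv2,pickle
for n in("top","side"):
    c=bot.capture(n); pickle.dump(c,open(f"{n}0.pkl","wb"))
    cv2.imwrite(f"pics/{n}0.png",c["pixels"][:,:,::-1])
    print(n,c["fx"],c["cx"],c["cy"],c["eye"],c["rotation"])
o=bot.get_obs();print(o)
E
```

```text
pics
top 391.4746719341557 252.57260312358872 189.75121699425975 [ 432.32538124   -4.58372463 1282.11669915] [-2.99249194 -0.00955789 -1.54850273]
side 437.5107791589648 255.2433174306018 189.0322466635569 [ 386.1750709  -935.53205432  939.34762646] [-2.29081411 -0.00545363 -0.22034606]
{'time': 0.1, 'joint_positions': array([ 9.69004409e-01,  3.42664929e-01,  1.52490723e+00, -4.03085116e-05,
        1.27541246e+00, -1.45997180e-01]), 'dq': array([-0.00031683, -0.00119963, -0.00281678,  0.00028955,  0.00070408,
        0.00130428]), 'tau': array([ 8.67357157e-04, -4.32004523e+01, -2.44694531e+01,  7.18300324e-02,
        5.26364765e-02, -1.55299637e-05]), 'tool_pos': array([230.89376273, 471.13577603, 251.11325252]), 'tcp_rot': array([-3.14020989e+00, -1.64365104e-04,  2.68580956e+00]), 'contact_force': array([-0.82963941,  0.01829452, -0.43561178]), 'moment': array([ 0.00048596, -0.01128795,  0.03063186]), 'finger_force': 0.0, 'grip_width': 91.85630247940365}
```

View pics/top0.png

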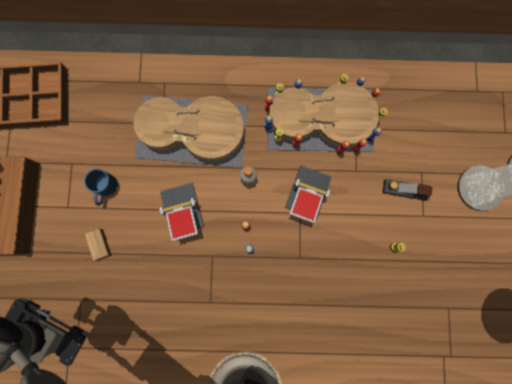

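View pics/side0.png

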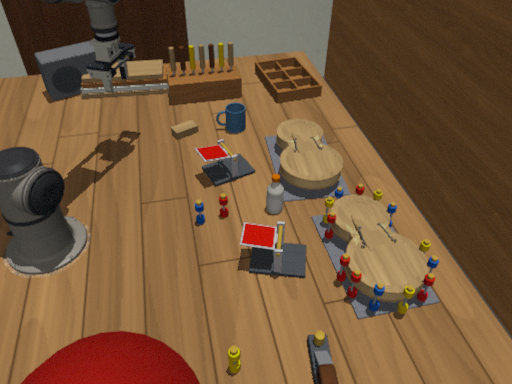

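The unclamped violin is the left one (top view, about (190,128)). Its flag is the red patch at (181,223) with the dark foot at about (183,200). In the side view that flag is at (213,153).

```bash
cat > h.py <<'E'
import numpy as np,cv2,pickle
from scipy.spatial.transform import Rotation as R
def ray(c,u,v):
    d=R.from_euler('xyz',c["rotation"]).as_matrix() if np.ndim(c["rotation"])==1 else np.array(c["rotation"])
    d=d@np.array([(u-c["cx"])/c["fx"],(v-c["cy"])/c["fy"],1]);return np.array(c["eye"]),d/np.linalg.norm(d)
def onz(c,u,v,z):
    e,d=ray(c,u,v);return e+d*(z-e[2])/d[2]
def tri(c1,p1,c2,p2):
    A=0;b=0;es=[]
    for c,p in((c1,p1),(c2,p2)):
        e,d=ray(c,*p);P=np.eye(3)-np.outer(d,d);A=A+P;b=b+P@e;es.append((P,e))
    x=np.linalg.solve(A,b);return x,[np.linalg.norm(P@(x-e)) for P,e in es]
def red(c):
    p=c["pixels"].astype(int);m=((p[...,0]>150)&(p[...,1]<60)&(p[...,2]<70)).astype(np.uint8)
    k,_=cv2.findContours(m,0,2);return [q for q in k if 150<cv2.contourArea(q)<2500]
def quad(q):
    h=cv2.convexHull(q)
    for e in np.arange(.02,.2,.01):
        a=cv2.approxPolyDP(h,e*cv2.arcLength(h,True),True)
        if len(a)<=4:return a[:,0]
E
python3 - <<'E'
from h import *
t=pickle.load(open("top0.pkl","rb"));s=pickle.load(open("side0.pkl","rb"))
for n,c in(("t",t),("s",s)):
    for q in red(c):
        a=quad(q);print(n,cv2.contourArea(q),a.tolist())
        if n=="t":
            print(np.round([onz(c,*p,95)for p in a]))
def crop(c,u,v,w,n):
    cv2.imwrite(n,cv2.resize(c["pixels"][v-w:v+w,u-w:u+w,::-1],None,fx=400/w/2,fy=400/w/2,interpolation=2))
a=cv2.resize(t["pixels"][173:253,142:222],(400,400),interpolation=2);b=cv2.resize(s["pixels"][125:195,185:265],(457,400),interpolation=2)
cv2.imwrite("pics/crop.png",np.hstack([a,b[:,:400]])[:,:,::-1])
E
```

```text
t 418.5 [[188, 210], [193, 230], [174, 236], [169, 215]]
[[544. 183.  95.]
 [484. 165.  95.]
 [465. 221.  95.]
 [527. 240.  95.]]
t 385.5 [[319, 198], [312, 217], [295, 210], [301, 191]]
[[ 590. -216.   95.]
 [ 531. -194.   95.]
 [ 552. -143.   95.]
 [ 611. -161.   95.]]
s 245.5 [[117, 383], [64, 380], [96, 373], [110, 375]]
s 517.5 [[246, 224], [273, 228], [271, 246], [243, 242]]
s 225.5 [[226, 155], [206, 159], [198, 149], [218, 146]]
```

View pics/crop.png

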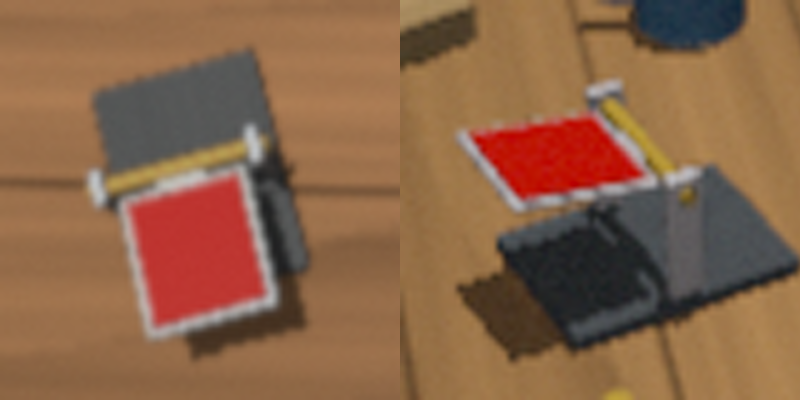

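In the crop the post tops are at top (161.4,210.6) and (193,201.4), and side (221,141.6) and (235,156.5). The red quad's corners are clean.

```bash
python3 - <<'E'
from h import *
t=pickle.load(open("top0.pkl","rb"));s=pickle.load(open("side0.pkl","rb"))
A=tri(t,(161.4,210.6),s,(220.9,141.6));B=tri(t,(193,201.4),s,(234.9,156.5));print(A,B)
H=(A[0]+B[0])/2;print("hinge",H,np.degrees(np.arctan2(*(A[0]-B[0])[[1,0]]))-90)
for p,q in(((188.3,209.8),(226.5,155.5)),((193.5,230.5),(206,160)),((174,236.5),(197.5,149)),((168.7,215),(218.5,145.5))):print(tri(t,p,s,q))
# foot: far corners at z=12 top crop
for u,v in((93,93),(253,50)):print(onz(t,142+u/5,173+v/5,12))
# other things on top
for n,u,v,z in(("glue",249,172,130),("cr",246,225,82),("cb",249,249,82),("mug",98,182,90),("block",97,244,30),("bare violin near edge",200,160,74)):print(n,onz(t,u,v,z))
E
```

```text
(array([541.14288531, 263.61174313,  93.46725691]), [np.float64(0.6840664096166402), np.float64(0.6840664096167617)]) (array([571.06855102, 168.54414978,  96.5263503 ]), [np.float64(0.5889750106063399), np.float64(0.588975010606498)])
hinge [556.10571816 216.07794645  94.99680361] 17.47311765904881
(array([545.7052886 , 181.89550504,  94.66927257]), [np.float64(1.0253176218891482), np.float64(1.0253176218889517)])
(array([480.3235302 , 162.42402858, 102.17662782]), [np.float64(1.807482344245091), np.float64(1.807482344245127)])
(array([460.97657593, 218.78018585, 107.55384515]), [np.float64(1.8523097646861155), np.float64(1.8523097646860145)])
(array([528.77098279, 240.26700276,  95.60263547]), [np.float64(1.3525407386672372), np.float64(1.35254073866709)])
[610.095405   288.19032311  12.        ]
[641.09288221 184.97443046  12.        ]
glue [6.59119207e+02 1.66085819e-01 1.30000000e+02]
cr [503.35979264   5.6333047   82.        ]
cb [431.01154602  -5.25509343  82.        ]
mug [624.44359361 464.04860546  90.        ]
block [435.86551059 474.75853927  30.        ]
bare violin near edge [704.91736434 155.74016314  74.        ]
```

Emit:
play_rows --commands '[{"x": -0.038,"y": -0.023,"z": 0.003,"twist": -5.4},{"x": -0.076,"y": -0.046,"z": 0.005,"twist": -10.8},{"x": -0.114,"y": -0.069,"z": 0.008,"twist": -16},{"x": -0.152,"y": -0.092,"z": 0.01,"twist": -21.5},{"x": -0.19,"y": -0.115,"z": 0.012,"twist": -27},{"x": -0.228,"y": -0.138,"z": 0.015,"twist": -32},{"x": -0.266,"y": -0.161,"z": 0.018,"twist": -37.5},{"x": -0.302,"y": -0.183,"z": 0.02,"twist": -43}]' --jaw 1

```text
time: 0.9
tool_pos: [422.2, 172.4, 231.4]
tcp_rot: [3.141, -0.0, -2.843]
contact_force: [0.9, -0.2, 0.1]
grip_width: 32.8
finger_force: 0.0
```

Emit:
play_rows --commands '[{"z": 0.03},{"z": 0.06},{"z": 0.09},{"z": 0.11},{"z": 0.126},{"z": 0.126},{"z": 0.126},{"z": 0.126}]'

```text
invalid input at $.commands[0]: expected keys x, y, z, twist
```

```bash
cat > look.py <<'E'
import sys;from h import *
from plant import bot
n=sys.argv[1]
t=bot.capture("top");s=bot.capture("side")
pickle.dump((t,s),open(n+".pkl","wb"))
a=cv2.resize(t["pixels"][163:263,132:232],(400,400),interpolation=2);b=cv2.resize(s["pixels"][105:205,165:265],(400,400),interpolation=2)
cv2.imwrite(f"pics/{n}.png",np.hstack([a,b])[:,:,::-1])
o=bot.get_obs();print(o["time"],o["tool_pos"],o["contact_force"],o["grip_width"])
E
python3 look.py a
```

```text
1.0 [423.76231981 170.48742855 231.18883673] [-0.10785726  0.80083722 -0.05809387] 24.402960076542858
```

View pics/a.png

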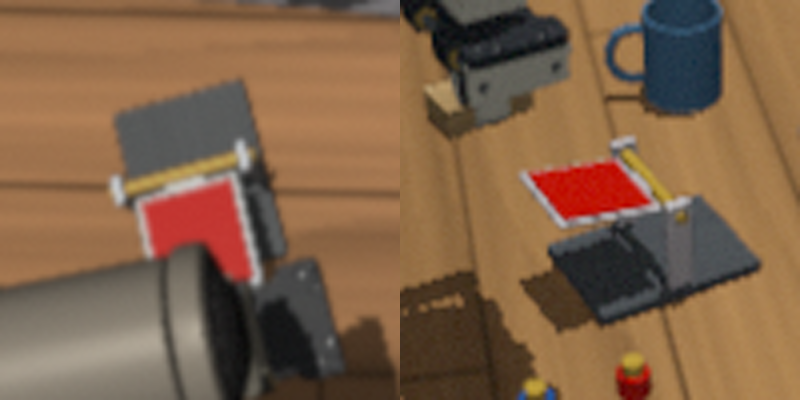

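The descent was refused because a row needs all its keys. The tool still hovers at z=231, short of the flag, and the scene is untouched.

Emit:
play_rows --commands '[{"x": 0,"y": 0,"z": 0.03,"twist": 0},{"x": 0,"y": 0,"z": 0.06,"twist": 0},{"x": 0,"y": 0,"z": 0.09,"twist": 0},{"x": 0,"y": 0,"z": 0.11,"twist": 0},{"x": 0,"y": 0,"z": 0.126,"twist": 0},{"x": 0,"y": 0,"z": 0.126,"twist": 0},{"x": 0,"y": 0,"z": 0.126,"twist": 0},{"x": 0,"y": 0,"z": 0.126,"twist": 0}]'

```text
time: 1.8
tool_pos: [422.2, 174.6, 106.6]
tcp_rot: [-3.142, 0.002, -2.847]
contact_force: [0.0, 0.1, 0.6]
grip_width: 0.1
finger_force: 0.0
```

```bash
python3 look.py b
```

```text
1.9 [422.1685069  174.44272882 106.63658664] [ 0.27337711  0.73106646 -0.25783407] 0.4672348584200513
```

View pics/b.png

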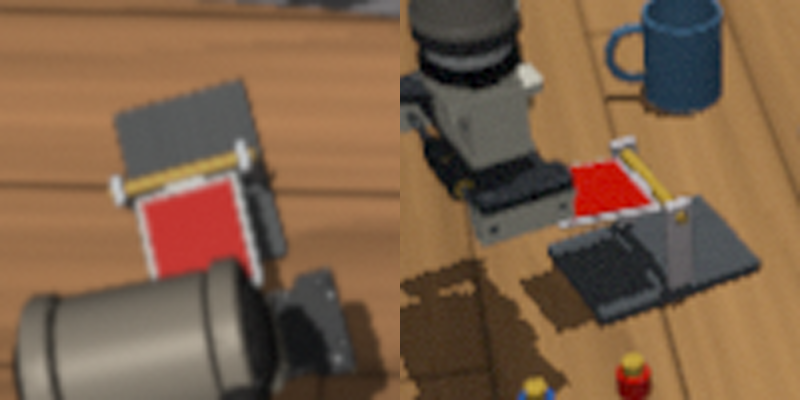

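The finger sits about 30 mm short of the free edge, tip at z≈82, and the flag hasn't been disturbed. I'll creep up to the edge.

Emit:
play_rows --commands '[{"x": -0.008,"y": 0,"z": 0,"twist": 0},{"x": -0.015,"y": 0,"z": 0,"twist": 0},{"x": -0.02,"y": 0,"z": 0,"twist": 0},{"x": -0.024,"y": 0,"z": 0,"twist": 0},{"x": -0.026,"y": 0,"z": 0,"twist": 0},{"x": -0.028,"y": 0,"z": 0,"twist": 0},{"x": -0.028,"y": 0,"z": 0,"twist": 0},{"x": -0.028,"y": 0,"z": 0,"twist": 0}]'

```text
time: 2.7
tool_pos: [448.3, 182.3, 105.7]
tcp_rot: [3.142, -0.0, -2.847]
contact_force: [0.1, 0.8, 0.2]
grip_width: 0.3
finger_force: 0.0
```

Emit:
play_rows --commands '[{"x": -0.001,"y": 0,"z": 0,"twist": 0},{"x": -0.002,"y": 0,"z": 0,"twist": 0},{"x": -0.003,"y": 0,"z": 0,"twist": 0},{"x": -0.004,"y": 0,"z": 0,"twist": 0},{"x": -0.004,"y": 0,"z": 0,"twist": 0},{"x": -0.004,"y": 0,"z": 0,"twist": 0},{"x": -0.004,"y": 0,"z": 0,"twist": 0},{"x": -0.004,"y": 0,"z": 0,"twist": 0}]'

```text
time: 3.5
tool_pos: [452.3, 183.5, 105.7]
tcp_rot: [3.142, 0.0, -2.847]
contact_force: [0.1, -0.0, 0.9]
grip_width: 0.6
finger_force: 0.0
```

Emit:
play_rows --commands '[{"x": -0.001,"y": 0,"z": 0,"twist": 0},{"x": -0.002,"y": 0,"z": 0,"twist": 0},{"x": -0.003,"y": 0,"z": 0,"twist": 0},{"x": -0.003,"y": 0,"z": 0,"twist": 0},{"x": -0.003,"y": 0,"z": 0,"twist": 0},{"x": -0.003,"y": 0,"z": 0,"twist": 0},{"x": -0.003,"y": 0,"z": 0,"twist": 0},{"x": -0.003,"y": 0,"z": 0,"twist": 0}]'

```text
time: 4.3
tool_pos: [453.3, 183.8, 105.1]
tcp_rot: [3.141, -0.005, -2.847]
contact_force: [-5.8, -2.2, 0.6]
grip_width: 0.4
finger_force: 3.1
```

Emit:
play_rows --commands '[{"x": -0.0005,"y": 0,"z": -0.003,"twist": 0},{"x": -0.001,"y": 0,"z": -0.006,"twist": 0},{"x": -0.0015,"y": 0,"z": -0.009,"twist": 0},{"x": -0.002,"y": 0,"z": -0.012,"twist": 0},{"x": -0.003,"y": 0,"z": -0.015,"twist": 0},{"x": -0.004,"y": 0,"z": -0.018,"twist": 0},{"x": -0.005,"y": 0,"z": -0.02,"twist": 0},{"x": -0.005,"y": 0,"z": -0.02,"twist": 0}]'

```text
time: 5.1
tool_pos: [458.6, 185.5, 125.7]
tcp_rot: [3.141, -0.003, -2.847]
contact_force: [-6.1, -2.1, 2.3]
grip_width: 0.8
finger_force: 3.8
```

```bash
python3 look.py c
```

```text
5.2 [458.56240063 185.4739518  125.57128724] [-6.37168355 -2.06220565  3.3489344 ] 0.2559001750257961
```

View pics/c.png

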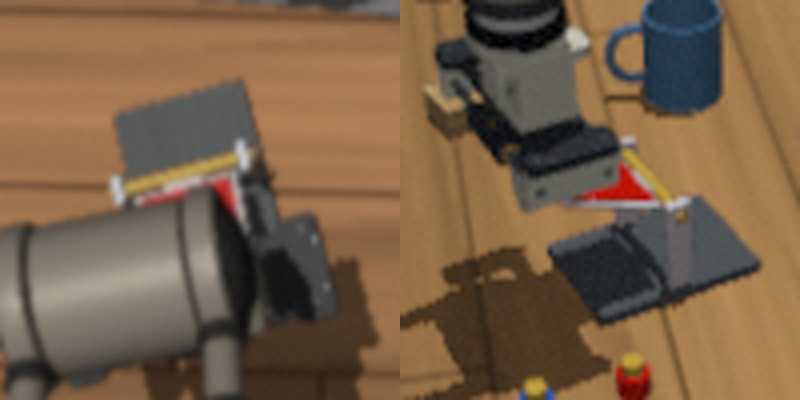

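The near rim of the flag has turned from sloping to level in the side view ((580,205)–(670,207)). So the flag is rising, and the stand hasn't moved. I'll continue along the arc.

Emit:
play_rows --commands '[{"x": -0.002,"y": 0,"z": -0.005,"twist": 0},{"x": -0.004,"y": 0,"z": -0.01,"twist": 0},{"x": -0.007,"y": 0,"z": -0.015,"twist": 0},{"x": -0.01,"y": 0,"z": -0.02,"twist": 0},{"x": -0.014,"y": 0,"z": -0.025,"twist": 0},{"x": -0.018,"y": 0,"z": -0.03,"twist": 0},{"x": -0.022,"y": 0,"z": -0.034,"twist": 0},{"x": -0.026,"y": 0,"z": -0.037,"twist": 0}]'

```text
time: 6.0
tool_pos: [484.8, 193.4, 163.4]
tcp_rot: [3.141, 0.0, -2.847]
contact_force: [-2.5, -0.5, 2.8]
grip_width: 0.5
finger_force: 1.6
```

```bash
python3 look.py d
```

```text
6.1 [485.78509917 193.63769572 163.48055373] [ 0.26840758 -0.33955244 -0.11456395] 0.8454209761112387
```

View pics/d.png

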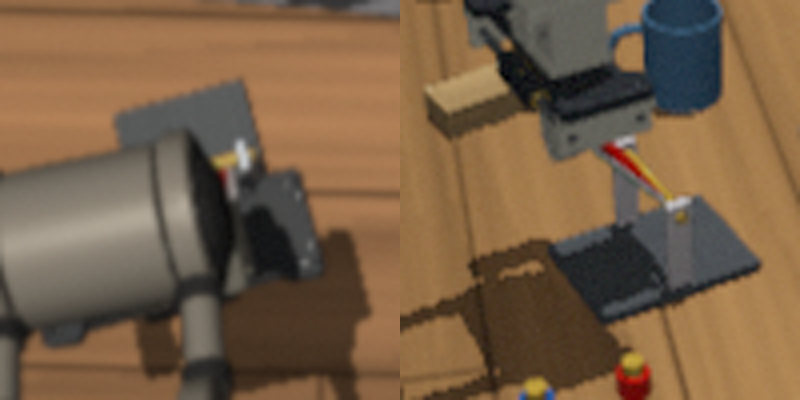

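The flag is now near 45–50° (side view, edge hidden by the jaws around (600,145)) and the stand is in place. Next I'll push it on to upright.

Emit:
play_rows --commands '[{"x": -0.008,"y": 0,"z": -0.003,"twist": 0},{"x": -0.016,"y": 0,"z": -0.006,"twist": 0},{"x": -0.024,"y": 0,"z": -0.009,"twist": 0},{"x": -0.032,"y": 0,"z": -0.012,"twist": 0},{"x": -0.04,"y": 0,"z": -0.014,"twist": 0},{"x": -0.048,"y": 0,"z": -0.016,"twist": 0},{"x": -0.056,"y": 0,"z": -0.017,"twist": 0},{"x": -0.064,"y": 0,"z": -0.017,"twist": 0}]'

```text
time: 6.9
tool_pos: [546.8, 212.2, 179.8]
tcp_rot: [3.142, 0.0, -2.847]
contact_force: [-0.9, 0.5, -0.4]
grip_width: 0.4
finger_force: 0.4
```

Emit:
play_rows --commands '[{"x": -0.006,"y": 0,"z": 0,"twist": 0},{"x": -0.012,"y": 0,"z": 0.002,"twist": 0},{"x": -0.018,"y": 0,"z": 0.004,"twist": 0},{"x": -0.024,"y": 0,"z": 0.006,"twist": 0},{"x": -0.03,"y": 0,"z": 0.009,"twist": 0},{"x": -0.036,"y": 0,"z": 0.012,"twist": 0},{"x": -0.042,"y": 0,"z": 0.016,"twist": 0},{"x": -0.048,"y": 0,"z": 0.02,"twist": 0}]'

```text
time: 7.7
tool_pos: [592.4, 226.0, 159.2]
tcp_rot: [3.142, -0.0, -2.847]
contact_force: [-0.8, -0.1, -0.3]
grip_width: 0.2
finger_force: 0.2
```

```bash
python3 look.py e
```

```text
7.8 [592.37114062 225.91415083 158.66787922] [-0.10714405  0.09673639  0.45314374] 0.1190690051264897
```

View pics/e.png

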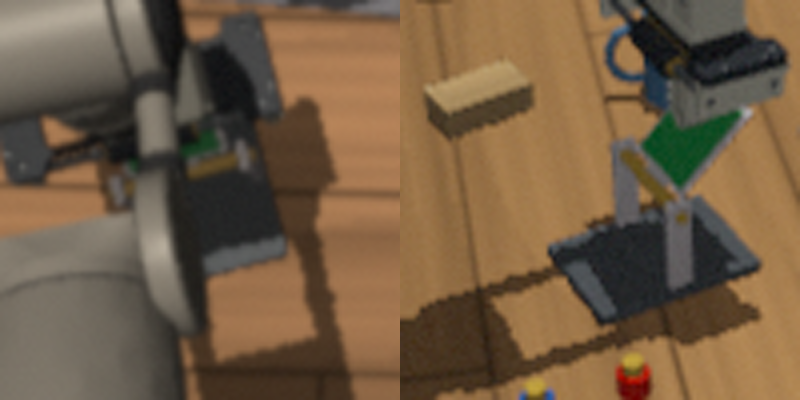

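The flag is past vertical with the green face showing (side view, (695,145)), the stand is steady and the contact is light. I'll swing it down flat now.

Emit:
play_rows --commands '[{"x": -0.006,"y": 0,"z": 0.006,"twist": 0},{"x": -0.012,"y": 0,"z": 0.013,"twist": 0},{"x": -0.016,"y": 0,"z": 0.02,"twist": 0},{"x": -0.019,"y": 0,"z": 0.027,"twist": 0},{"x": -0.021,"y": 0,"z": 0.034,"twist": 0},{"x": -0.022,"y": 0,"z": 0.04,"twist": 0},{"x": -0.022,"y": 0,"z": 0.044,"twist": 0},{"x": -0.022,"y": 0,"z": 0.044,"twist": 0}]'

```text
time: 8.6
tool_pos: [612.7, 232.2, 115.0]
tcp_rot: [3.141, -0.001, -2.847]
contact_force: [0.4, 0.1, 0.1]
grip_width: 0.5
finger_force: 0.0
```

Emit:
play_rows --commands '[{"x": 0,"y": 0,"z": 0.001,"twist": 0},{"x": 0,"y": 0,"z": 0.002,"twist": 0},{"x": 0,"y": 0,"z": 0.003,"twist": 0},{"x": 0,"y": 0,"z": 0.003,"twist": 0},{"x": 0,"y": 0,"z": 0.003,"twist": 0},{"x": 0,"y": 0,"z": 0.003,"twist": 0},{"x": 0,"y": 0,"z": 0.003,"twist": 0},{"x": 0,"y": 0,"z": 0.003,"twist": 0}]'

```text
time: 9.4
tool_pos: [613.2, 232.3, 113.7]
tcp_rot: [-3.142, 0.001, -2.847]
contact_force: [-2.1, -0.9, 5.5]
grip_width: 0.4
finger_force: 2.8
```

The tip has stopped firmly at z 88.7, which is where the flat green face should be. I'll lift off, draw back and check.

Emit:
play_rows --commands '[{"x": 0,"y": 0,"z": -0.02,"twist": 0},{"x": 0,"y": 0,"z": -0.06,"twist": 0},{"x": 0,"y": 0,"z": -0.1,"twist": 0},{"x": 0.04,"y": 0,"z": -0.13,"twist": 0},{"x": 0.08,"y": 0,"z": -0.14,"twist": 0},{"x": 0.12,"y": 0,"z": -0.14,"twist": 0},{"x": 0.16,"y": 0,"z": -0.14,"twist": 0},{"x": 0.2,"y": 0,"z": -0.14,"twist": 0}]'

```text
time: 10.2
tool_pos: [420.0, 173.7, 252.8]
tcp_rot: [-3.142, 0.001, -2.847]
contact_force: [-1.0, 0.0, 0.0]
grip_width: 0.3
finger_force: 0.0
```

Emit:
play_rows --commands '[{"x": 0.02,"y": 0,"z": 0,"twist": 0},{"x": 0.04,"y": 0,"z": 0,"twist": 0},{"x": 0.04,"y": 0,"z": 0,"twist": 0},{"x": 0.04,"y": 0,"z": 0,"twist": 0},{"x": 0.04,"y": 0,"z": 0,"twist": 0},{"x": 0.04,"y": 0,"z": 0,"twist": 0},{"x": 0.04,"y": 0,"z": 0,"twist": 0},{"x": 0.04,"y": 0,"z": 0,"twist": 0}]'

```text
time: 11.0
tool_pos: [383.7, 162.6, 252.5]
tcp_rot: [3.141, -0.0, -2.847]
contact_force: [-0.2, 0.6, -0.1]
grip_width: 0.2
finger_force: 0.0
```

```bash
python3 look.py f
```

```text
11.1 [383.55269996 162.57516053 252.58708096] [-1.13560299  0.11914694  0.1871656 ] 0.5130605698624088
```

View pics/f.png

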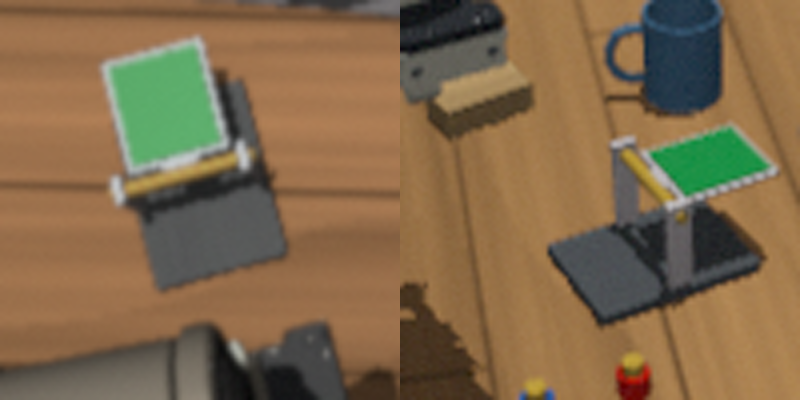

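The flag lies on the far side with its green face up (top crop (165,110)). The post tops are at the same pixels as before, and the robot is clear of everything.

```bash
python3 -c "
from plant import bot
print(bot.close_job())"
```

```text
the job is handed in; nothing more can be done
None
```

I turned the unclamped violin's flag right over; it lies flat on the far side, green face up, with its stand where it was, and I handed the job in at about 11 s (no verdict was returned).

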